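# Shingle the metal-finish samples in the presentation tray

### The job

Lay the three finish sample plaques as a shingled row along the padded strip of the presentation tray, metal ends toward the tall head stop: first the copper one flat with its metal end up against the stop, then the brass one with its metal end resting well onto the copper one's plain tail and its own tail down on the strip, then the silver one lapped over the brass one in the same way. Keep the row straight along the strip with the whole of every metal swatch showing, and leave the other things on the bench where they are.

Things in the scene. Friction and masses are not known exactly. Their poses are not given: they have to be found in the camera images.
- tray: Dark wood presentation tray, fixed, 316 x 140 mm. Origin: centre of its underside, on the bench. x runs lengthwise from the head stop (end wall 26 mm tall with a brass strip on top, inner face at x = -150 mm) to the foot (rim 14 mm tall, inner face at +150 mm); y across; side rims 14 mm tall, inner faces at y = +-64 mm; z up. Inside, the floor is 4 mm above the bench and a raised padded strip runs along the middle.
- tray_head (a point): Start of the tray's raised blue padded strip: on its top, centre line, at the inner face of the head stop. The strip is 300 mm long, 36 mm wide, its top 10 mm above the bench (6 mm above the tray floor). A plaque lying along it overhangs 8 mm each side. Axes as the tray's.
- copper: Finish sample plaque: flat maple board 110 x 52 x 7 mm, about 50 g, face up on the bench. A reddish copper swatch covers its top over the 61 mm at its back end; the other 49 mm (the tail) is plain wood. Origin: centre of the underside. x runs from the back (metal) end at -55 mm to the tail end at +55 mm, the swatch stopping at +6 mm; y across the 52 mm width (the grasp), z up out of the face.
- brass: Finish sample plaque: flat maple board 110 x 52 x 7 mm, about 50 g, face up on the bench. A yellow brass swatch covers its top over the 61 mm at its back end; the other 49 mm (the tail) is plain wood. Origin: centre of the underside. x runs from the back (metal) end at -55 mm to the tail end at +55 mm, the swatch stopping at +6 mm; y across the 52 mm width (the grasp), z up out of the face.
- silver: Finish sample plaque: flat maple board 110 x 52 x 7 mm, about 50 g, face up on the bench. A pale grey silver swatch covers its top over the 61 mm at its back end; the other 49 mm (the tail) is plain wood. Origin: centre of the underside. x runs from the back (metal) end at -55 mm to the tail end at +55 mm, the swatch stopping at +6 mm; y across the 52 mm width (the grasp), z up out of the face.
- copper_back (a point): Middle of the lower edge of the copper plaque's back (metal) end. Axes as the plaque's.
- copper_tail (a point): Middle of the lower edge of the copper plaque's plain tail end. Axes as the plaque's.
- brass_back (a point): Middle of the lower edge of the brass plaque's back (metal) end. Axes as the plaque's.
- brass_tail (a point): Middle of the lower edge of the brass plaque's plain tail end. Axes as the plaque's.
- silver_back (a point): Middle of the lower edge of the silver plaque's back (metal) end. Axes as the plaque's.
- silver_tail (a point): Middle of the lower edge of the silver plaque's plain tail end. Axes as the plaque's.
- pliers: Loose pliers with dark red handles, about 160 mm long, lying flat, 12 mm high. Origin at the joint. Leave alone.
- hammer: Loose chasing hammer, 230 mm long, lying down. Leave alone.
- emery: Loose emery stick: wooden lath 250 x 25 x 7 mm, mostly dark grey. Origin: centre of the underside. Leave alone.
- bench_block: Loose steel bench block 65 x 65 x 22 mm. Origin: centre of the underside. Leave alone.
- tin: Loose open steel tin 100 x 130 x 26 mm with rings in it. Origin: centre of the underside. Leave alone.
- charcoal: Loose black charcoal block 120 x 65 x 30 mm. Origin: centre of the underside. Leave alone.
- flux_jar: Loose amber jar, 48 mm across, 65 mm high. Origin: centre of the underside. Leave alone.
Mind the look-alikes: they are no part of the job. What is shaped like the brass but green is not meant. Leave any black look-alike of the copper alone.

How it is judged:
On the way, in this order (a step that is already met when the one before it is completed fails the run):
1. The copper plaque lies flat on the strip, straight, metal end up against the head stop (y of copper_back in the frame of tray_head between -0.012 and 0.012 m and y of copper_tail in the frame of tray_head between -0.012 and 0.012 m and angle between copper's own z axis and vertical below 0.2 rad and z of copper_tail in the frame of tray_head between -0.004 and 0.004 m and x of copper_back in the frame of tray_head between -0.004 and 0.01 m and z of copper_back in the frame of tray_head between -0.004 and 0.004 m), for 0.2 s.
2. The brass plaque's metal end rests on the copper one's plain tail, its own tail down on the strip (y of brass_back in the frame of tray_head between -0.012 and 0.012 m and y of brass_tail in the frame of tray_head between -0.012 and 0.012 m and angle between brass's own z axis and vertical below 0.2 rad and z of brass_tail in the frame of tray_head between -0.004 and 0.004 m and x of brass_back in the frame of copper between 0.0055 and 0.043 m and z of brass_back in the frame of copper between 0.005 and 0.016 m), for 0.2 s.
3. The silver plaque's metal end rests on the brass one's plain tail, its own tail down on the strip (y of silver_back in the frame of tray_head between -0.012 and 0.012 m and y of silver_tail in the frame of tray_head between -0.012 and 0.012 m and angle between silver's own z axis and vertical below 0.2 rad and z of silver_tail in the frame of tray_head between -0.004 and 0.004 m and x of silver_back in the frame of brass between 0.0055 and 0.043 m and z of silver_back in the frame of brass between 0.005 and 0.016 m), for 0.2 s.
At the end, for the whole second after the job is handed in: Copper flat, metal end within 10 mm of the head stop; brass on copper and silver on brass, lapped 12 to 49 mm (plain tail only, no swatch covered), each tail down on the strip (4 mm); ends within 12 mm of the strip's centre line; face up, at rest (all of step 1 and all of step 2 and all of step 3 and linear speed of each of copper, brass, silver below 0.02 m/s and angular speed of each of copper, brass, silver below 0.2 rad/s); the robot touches nothing.
It fails at once if another thing on the bench is moved by more than 20 mm (distance of any of pliers, hammer, emery, bench_block, tin, charcoal, flux_jar from where it was at the start of the episode above 0.02 m).
It also fails if it takes over 64 s, if anything falls off the work surface, if the arm or the gripper's body presses on something with over 40 N, if the wrist force passes 120 N, or if a joint passes its speed limit or range.

### The arm

A 6-joint arm with a two-finger parallel gripper is mounted at the origin on the work surface. World frame = base frame: x ahead of the robot, y to its left, z up, the work surface at z = 0. Lengths are in m, angles in rad, forces in N, time in s.
With the tool pointing down it reaches from about 0.35 to 0.775 m from the base axis. Payload 7.3 kg.
Tool frame: the origin (TCP) lies at the very end of the fingers, on their centre line; the grasp point (between the pads) lies 19 mm behind it (robot.pinch_z is the distance from the TCP to the grasp point, in m); z points along the fingers, y is the line along which they close (so a half turn about z gives the same grasp; the last joint's range is limited). The gripper opens to 92 mm and grips with 3 to 60 N. Pads are 19 mm wide; open, the fingers measure 130 mm over their backs; the gripper's body (75 mm by 190 mm) begins 47 mm behind the grasp point.
Start: joints at [1.175, 0.342, 1.524, -0, 1.275, -0.146], TCP at [0.13, 0.509, 0.227] pointing down, gripper open.
Joint ranges: [-2.53, 2.53], [-0.77, 2.02], [0.04, 2.7], [-1, 4.14], [0.28, 2.66], [-3.11, 3.11]. Speed limits (rad/s): [2.57, 2.57, 3.14, 3.14, 3.14, 3.14].

### API

Orientations are given as [roll, pitch, yaw] about the fixed x, y, z axes, in that order (R = Rz(yaw) Ry(pitch) Rx(roll)).
In Python, from cell import robot gives the robot as it stands.
- The arm moves only by the tool move_arm, never from a script. Its argument "motion" is a list of rows, each a list of 6 numbers: the shift along the tool's x, y, z in units of 0.1 m (1.0 is 0.1 m), then the turn, a rotation vector about the tool's x, y, z in units of pi rad (1.0 is pi rad). In form: [[dx, dy, dz, rx, ry, rz], ...]. A call has 1 to 12 rows; each row is the pose to reach, as a shift and turn from the pose commanded when the call began, along the tool's axes at that moment, turning the shorter way round; what a row does not reach only later rows make up. A row lasts 1/8 s, in which the tool goes at most 62.5 mm and 10.7 degrees, less where a joint would pass 70% of its speed; a pose out of reach is approached as far as the arm can. A call with a number of a shift or a turn outside -1 to 1 is refused whole. A call with a gripper value outside its range is refused whole. "fingers" is the opening, from -1 (shut) to 1 (fully open), set as the call begins (left out, the last holds). The fingers move at their own pace and stop on an object; "newtons" is the grip in N (left out, the last holds). Time passes only in rows, so rows that repeat a pose let the fingers close. It gives the time, the measured TCP pose, the force, the opening and the grip force at its end, in the units of the state.
- robot.observe(): the state, without advancing time (a new reading comes with each control period).
- robot.read_camera(name): name is "side" or "top" or "wrist"; returns a dict with "image" (400x640x3 uint8, red, green, blue), "range_z" (400x640 float32, m along the optical axis (not along the pixel's ray), 0 where there is no reading), "vfov" (degrees; the focal length in pixels is half the picture's height over the tangent of half this angle, whatever the lens; pixels are square), "cx", "cy" (the principal point, pixels), "k1" (the pictures are not rectified: a ray, as slopes to the right and down, at radius r is drawn at 1 + k1 r^2 times it, then the intrinsics apply), "extrinsics" (4x4, takes a point from camera to world coordinates); the wrist camera has in their place "hand_eye" (4x4, takes a point from camera to tool coordinates, whose origin is the TCP and whose axes are the flange's). Camera axes: x right, y up, looking along -z (the intrinsics and any distortion apply to the point x, -y, -z); pixel columns grow to the right and rows downward; lengths in m; the calibration is good to about 2 mm. A picture is of the moment at which its call begins: read the wrist's pose just before it.
- robot.hand_in(): hands the job in; it is judged then, once.
The state is a dict: "time": time; "qpos": joint angles; "qvel": joint speeds; "joint_efforts": joint torques, N m; "tool_pos": TCP position; "tool_rot": TCP orientation; "contact_force": force on the tool from outside, world axes, zero at the start; "torque": the same for the moment, N m; "opening": finger opening in m; "grip_force": force on a finger pad.
Only numpy, scipy, OpenCV 4.12 (cv2) and the standard library are available. Lean on these libraries where they do the work, as an engineer would, in place of code of your own. Each camera call takes 0.05 s, during which the arm holds its last target. There are 200 camera calls.

## Working session

There is one attempt and no reset: what is moved stays moved. The work goes in short steps, Python scripts to look and compute and a tool call to move; the robot and the scene stay as the last step left them, time stands still between calls to the robot, and variables do not carry over. Pictures are saved under pics/ and viewed, at most 10 in all, crops included, and the job is handed in when it is done.

Besides the shell and the picture viewer there is one more tool, called after "Request:" by a JSON object that holds its "method" and its "body", one argument or row to a line. move_arm: Moves the arm, as the interface text tells. Shifts and turns lie within -1 to 1; 1 stands for 0.1 m of shift or pi rad of turn. Its arguments: {"type":"object","properties":{"motion":{"type":"array"},"fingers":{"type":"number"},"newtons":{"type":"number"}},"required":["motion"]}

```bash
mkdir -p pics; ls; cat > h.py <<'E'
import numpy as np, cv2
from scipy.spatial.transform import Rotation as R
from cell import robot
def grab(name):
    s=robot.observe(); c=robot.read_camera(name)
    if name=="wrist":
        T=np.eye(4); T[:3,:3]=R.from_euler('xyz',s['tool_rot']).as_matrix(); T[:3,3]=s['tool_pos']
        c['T']=T@c['hand_eye']
    else: c['T']=c['extrinsics']
    return c
def rays(c,px):
    px=np.asarray(px,float).reshape(-1,2); f=200/np.tan(np.radians(c['vfov'])/2)
    K=np.array([[f,0,c['cx']],[0,f,c['cy']],[0,0,1]])
    u=cv2.undistortPointsIter(px[:,None,:],K,np.array([c['k1'],0,0,0.]),None,None,(3,50,1e-9))[:,0]
    d=np.c_[u[:,0],-u[:,1],-np.ones(len(u))]
    return c['T'][:3,3], d@c['T'][:3,:3].T
def plane(c,px,z):
    o,d=rays(c,px); return o+d*((z-o[2])/d[:,2])[:,None]
def save(c,n): cv2.imwrite(f'pics/{n}.png',c['image'][:,:,::-1])
E
python3 - <<'E'
from h import *
for n in ('top','side'):
    c=grab(n); save(c,n+'0'); print(n,c['vfov'],c['k1'],c['T'].round(3).tolist())
print(robot.observe())
E
```

```text
pics
top 53.30498944910282 -0.0727289194074452 [[0.029, 0.989, -0.147, 0.294], [-0.999, 0.027, -0.017, 0.029], [-0.013, 0.147, 0.989, 1.326], [0.0, 0.0, 0.0, 1.0]]
side 50.78761918706163 -0.09401764959630539 [[0.892, 0.344, -0.293, 0.152], [-0.452, 0.692, -0.563, -0.646], [0.009, 0.634, 0.773, 0.982], [0.0, 0.0, 0.0, 1.0]]
{'time': 0.1, 'qpos': array([ 1.17496978e+00,  3.42659265e-01,  1.52491363e+00,  2.35451280e-05,
        1.27540235e+00, -1.46052269e-01]), 'qvel': array([-0.00011568, -0.00231797, -0.00442997, -0.00106878, -0.00059668,
        0.00102008]), 'joint_efforts': array([ 1.95416542e-03, -4.32001984e+01, -2.44696462e+01,  7.19692907e-02,
        5.24903624e-02, -4.81190375e-05]), 'tool_pos': array([0.12963018, 0.50837362, 0.22611398]), 'tool_rot': array([-3.14022806e+00, -2.23488937e-04,  2.89181136e+00]), 'contact_force': array([ 0.36542124, -0.04501101, -0.21062112]), 'torque': array([-0.02744845, -0.06509877, -0.02034128]), 'grip_force': 0.0, 'opening': 0.0917099282580842}
```

View pics/top0.png

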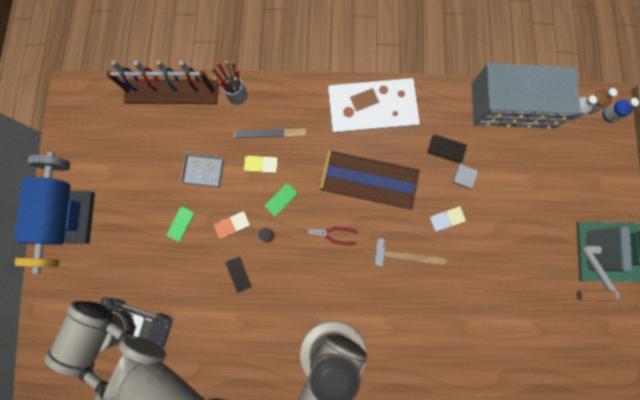

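View pics/side0.png

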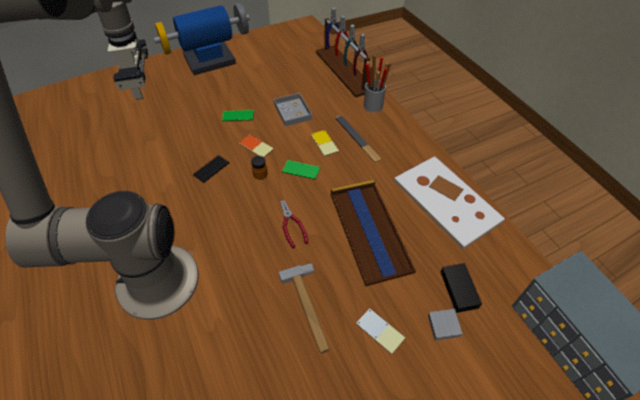

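The top view shows copper at (232,224), brass at (261,164), silver at (448,218) and the tray at (370,180) with its head stop on the left at (325,172). The side view agrees: copper (257,146), brass (325,142), silver (380,330), tray strip (370,233).

```bash
cat >> h.py <<'E'
H={'copper':((0,12),(175,180)),'brass':((22,32),)}
def blobs(c,mask,roi=None,amin=60):
    m=mask.astype(np.uint8)
    if roi is not None:
        k=np.zeros_like(m); x0,y0,x1,y1=roi; k[y0:y1,x0:x1]=1; m&=k
    cs,_=cv2.findContours(m,cv2.RETR_EXTERNAL,cv2.CHAIN_APPROX_NONE)
    cs=[q for q in cs if cv2.contourArea(q)>amin]
    return sorted(cs,key=cv2.contourArea,reverse=True)
E
python3 - <<'E'
from h import *
c=grab('top'); hsv=cv2.cvtColor(c['image'],cv2.COLOR_RGB2HSV)
for n,p in dict(cu=(225,228),cutail=(240,220),br=(253,163),brt=(270,165),si=(441,221),sit=(456,214),strip=(370,180),bench=(300,200),stop=(325,172),wood=(370,168)).items():
    print(n,hsv[p[1],p[0]],plane(c,p,.007)[0].round(3))
for n,roi in dict(cu=(205,200,258,250),br=(235,145,285,182),si=(420,195,475,240)).items():
    m=(hsv[...,2]>150)
    b=blobs(c,m,roi)
    q=plane(c,b[0][:,0],.007)[:,:2].astype(np.float32); r=cv2.minAreaRect(q); print(n,r)
b=blobs(c,(hsv[...,0]>105)&(hsv[...,0]<135)&(hsv[...,1]>90),(315,145,425,215))
q=plane(c,b[0][:,0],.010)[:,:2].astype(np.float32); print('strip',cv2.minAreaRect(q))
E
```

```text
cu [  9 137 230] [0.398 0.371 0.007]
cutail [ 33  23 237] [0.426 0.322 0.007]
br [ 31 122 239] [0.623 0.289 0.007]
brt [ 33  29 238] [0.617 0.23  0.007]
si [105  25 222] [ 0.441 -0.349  0.007]
sit [ 29  53 233] [ 0.466 -0.4    0.007]
strip [112 114 121] [ 0.574 -0.11   0.007]
bench [ 13 132 154] [0.499 0.124 0.007]
stop [ 18 108 166] [0.597 0.042 0.007]
wood [ 10 119  88] [ 0.615 -0.11   0.007]
cu ((0.4110201895236969, 0.35285112261772156), (0.16492904722690582, 0.18056289851665497), 1.8276792764663696)
br ((0.6078017950057983, 0.2662012279033661), (0.09448927640914917, 0.16970695555210114), 1.4311068058013916)
si ((0.4626062512397766, -0.37041163444519043), (0.13859805464744568, 0.1850951611995697), 0.18446776270866394)
strip ((0.5759757161140442, -0.10977943241596222), (0.2921695411205292, 0.03196854144334793), 79.25958251953125)
```

```bash
cat >> h.py <<'E'
def plan(target, yaw_deg, tilt_deg=0, start=None):
    """calls from the present pose to target; tilt = turn about tool y after yaw"""
    s=robot.observe(); p=np.array(s['tool_pos']); M=R.from_euler('xyz',s['tool_rot'])
    if start is not None: p=np.array(start[0]); M=R.from_euler('xyz',start[1])
    G=R.from_euler('xyz',[np.pi,0,np.radians(yaw_deg)])*R.from_euler('y',tilt_deg,degrees=True)
    rv=(M.inv()*G).as_rotvec()/np.pi; D=np.array(target)-p
    for n in range(1,9):
        a=M.inv().apply(D/n)*10; b=G.inv().apply(D/n)*10
        if max(abs(a).max(),abs(b).max())<=1: break
    rows=max(np.linalg.norm(D/n)/.0625, np.linalg.norm(rv)*180/10.7)
    print(f'first: {a.round(3)} {rv.round(4)} rows {rows:.1f}; then {n-1} x {b.round(3)}')
E
python3 - <<'E'
from h import *
plan((.413,.348,.24),120)
c=grab('wrist'); print(c['hand_eye'].round(3).tolist(),c['vfov'])
E
```

```text
first: [-0.785 -0.214 -0.034] [-3.000e-04  1.000e-04  2.538e-01] rows 4.3; then 3 x [-0.702  0.413 -0.034]
[[0.0, 0.964, 0.265, 0.071], [1.0, -0.0, 0.001, 0.001], [0.001, 0.265, -0.964, -0.158], [0.0, 0.0, 0.0, 1.0]] 62.012635062668224
```

Request:
{"method": "move_arm", "body": {
  "motion": [
    [-0.785,-0.214,0,0,0,0.254],
    [-0.785,-0.214,0,0,0,0.254],
    [-0.785,-0.214,0,0,0,0.254],
    [-0.785,-0.214,0,0,0,0.254],
    [-0.785,-0.214,0,0,0,0.254]
  ],
  "fingers": 0.6,
  "newtons": 15
}}

```text
time: 0.82
tool_pos: [0.2006, 0.4684, 0.2265]
tool_rot: [-3.141, 0.0, 2.09]
contact_force: [0.9, -0.3, 0.3]
opening: 0.0733
grip_force: 0.0
```

Request:
{"method": "move_arm", "body": {
  "motion": [
    [-0.7,0.413,0,0,0,0],
    [-0.7,0.413,0,0,0,0]
  ]
}}

```text
time: 1.08
tool_pos: [0.2731, 0.4274, 0.2265]
tool_rot: [3.142, 0.001, 2.092]
contact_force: [-0.5, -0.5, -0.3]
opening: 0.0732
grip_force: 0.0
```

Request:
{"method": "move_arm", "body": {
  "motion": [
    [-0.7,0.413,0,0,0,0],
    [-0.7,0.413,0,0,0,0]
  ]
}}

```text
time: 1.32
tool_pos: [0.3441, 0.3872, 0.2265]
tool_rot: [-3.142, 0.0, 2.091]
contact_force: [-0.8, 0.3, -0.2]
opening: 0.0735
grip_force: 0.0
```

Request:
{"method": "move_arm", "body": {
  "motion": [
    [-0.7,0.413,0.5,0,0,0],
    [-0.7,0.413,0.7,0,0,0],
    [-0.7,0.413,0.7,0,0,0]
  ]
}}

```text
time: 1.7
tool_pos: [0.4121, 0.347, 0.1539]
tool_rot: [-3.135, -0.0, 2.091]
contact_force: [-0.0, 0.3, 0.5]
opening: 0.0735
grip_force: 0.0
```

```bash
python3 - <<'E'
from h import *
s=robot.observe(); print(s['time'],s['tool_pos'],s['tool_rot'],s['opening'])
c=grab('wrist'); save(c,'w1')
E
```

```text
1.7 [0.41214734 0.34701491 0.15393761] [-3.13535914e+00 -1.16781088e-04  2.09105130e+00] 0.07352845563853559
```

View pics/w1.png

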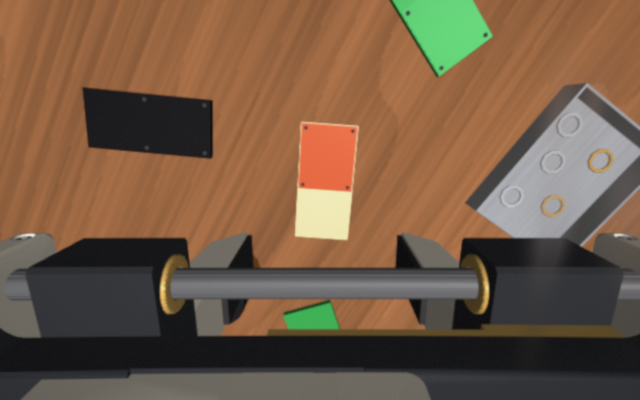

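The wrist view shows the copper plaque centred at (327,180), metal end up the picture (302..357 × 122..240), with clear room on both sides.

```bash
cat >> h.py <<'E'
def plaque(c,near,z=.007,thr=205,size=(110,52)):
    """plaque centre and tail yaw; the blob of bright pixels holding pixel near"""
    v=c['image'].max(2); m=cv2.morphologyEx((v>thr).astype(np.uint8),cv2.MORPH_OPEN,np.ones((5,5)))
    n,l=cv2.connectedComponents(m); k=(l==l[near[1],near[0]]).astype(np.uint8)
    b=blobs(c,k)[0]; q=plane(c,b[:,0],z)[:,:2]*1000
    (x,y),(w,h),a=cv2.minAreaRect(q.astype(np.float32))
    if w<h: a+=90; w,h=h,w
    # tail = less saturated/other hue side: saturation weighted mean
    hsv=cv2.cvtColor(c['image'],cv2.COLOR_RGB2HSV); ys,xs=np.nonzero(k)
    P=plane(c,np.c_[xs,ys],z)[:,:2]*1000-[x,y]; d=np.array([np.cos(np.radians(a)),np.sin(np.radians(a))])
    t=P@d; S=hsv[ys,xs].astype(float); 
    print('centre',round(x/1000,4),round(y/1000,4),'size',round(w,1),round(h,1),'axis',round(a,2),'HSV +end',np.median(S[t>25],0),'-end',np.median(S[t<-25],0))
E
python3 - <<'E'
from h import *
s=robot.observe();print(s['tool_pos'])
c=grab('wrist')
for p in ((327,150),(325,215),(250,200)): print(c['image'][p[1],p[0]])
plaque(c,(327,160))
E
```

```text
[0.4121083  0.34828821 0.15582422]
[232 109  70]
[240 234 182]
[161 107  69]
centre 0.4103 0.3506 size 110.0 51.8 axis 115.54 HSV +end [  7. 177. 233.] -end [ 26.  63. 239.]
```

```bash
python3 - <<'E'
from h import *
s=robot.observe();print(s['tool_pos'],s['tool_rot'])
plan((.4103,.3506,.06),115.54)
E
```

```text
[0.41220956 0.34912241 0.15707215] [-3.14110823e+00 -7.01423779e-04  2.09349659e+00]
first: [ 0.022 -0.009  0.971] [-0.0002 -0.0002  0.0245] rows 1.6; then 0 x [ 0.022 -0.011  0.971]
```

Request:
{"method": "move_arm", "body": {
  "motion": [
    [0.022,-0.01,0.5,0,0,0.0245],
    [0.022,-0.01,0.97,0,0,0.0245],
    [0.022,-0.01,0.97,0,0,0.0245]
  ]
}}

```text
time: 2.17
tool_pos: [0.4084, 0.3501, 0.0586]
tool_rot: [-3.137, 0.0, 2.019]
contact_force: [-0.4, 0.9, -0.3]
opening: 0.0737
grip_force: 0.0
```

Request:
{"method": "move_arm", "body": {
  "motion": [
    [0,0,0.3,0,0,0],
    [0,0,0.5,0,0,0],
    [0,0,0.55,0,0,0],
    [0,0,0.55,0,0,0],
    [0,0,0.55,0,0,0]
  ]
}}

```text
time: 2.8
tool_pos: [0.4116, 0.3507, 0.0063]
tool_rot: [3.139, -0.0, 2.017]
contact_force: [0.1, -0.4, -0.2]
opening: 0.0734
grip_force: 0.0
```

```bash
python3 - <<'E'
from h import *
s=robot.observe();print(s['tool_pos'],s['tool_rot'],s['contact_force'])
E
```

```text
[0.41158553 0.35070229 0.00630609] [ 3.13892692e+00 -4.13459101e-04  2.01707590e+00] [ 0.1350183  -0.39754903 -0.24168636]
```

Request:
{"method": "move_arm", "body": {
  "motion": [
    [0,0,0.035,0,0,0],
    [0,0,0.035,0,0,0],
    [0,0,0.035,0,0,0]
  ]
}}

```text
time: 3.18
tool_pos: [0.4108, 0.3499, 0.0012]
tool_rot: [-3.142, -0.0, 2.017]
contact_force: [-0.5, -0.1, -0.4]
opening: 0.0733
grip_force: 0.0
```

Request:
{"method": "move_arm", "body": {
  "motion": [
    [0,0,0,0,0,0],
    [0,0,0,0,0,0],
    [0,0,0,0,0,0],
    [0,0,0,0,0,0],
    [0,0,0,0,0,0]
  ],
  "fingers": -0.2,
  "newtons": 20
}}

```text
time: 3.8
tool_pos: [0.4108, 0.35, 0.0012]
tool_rot: [3.142, -0.0, 2.017]
contact_force: [0.3, -0.3, -0.0]
opening: 0.0515
grip_force: 20.0
```

Request:
{"method": "move_arm", "body": {
  "motion": [
    [0,0,-0.3,0,0,0],
    [0,0,-0.8,0,0,0],
    [0,0,-1.0,0,0,0],
    [0,0,-1.0,0,0,0]
  ]
}}

```text
time: 4.3
tool_pos: [0.4116, 0.3505, 0.1027]
tool_rot: [3.138, -0.0, 2.017]
contact_force: [-0.4, 0.2, 0.1]
opening: 0.0517
grip_force: 20.0
```

```bash
python3 - <<'E'
from h import *
s=robot.observe();print(s)
plan((.58,.0,.16),79.3)
E
```

```text
{'time': 4.3, 'qpos': array([5.63562713e-01, 4.98232047e-01, 1.65215067e+00, 6.47692457e-05,
       9.87552520e-01, 1.17413058e-01]), 'qvel': array([-0.0006897 ,  0.04025364,  0.04136762, -0.00231518, -0.02090597,
       -0.00114058]), 'joint_efforts': array([ 6.50895294e-02, -4.89565372e+01, -2.14397496e+01,  7.72018475e-02,
        2.73994580e-01, -2.08846945e-04]), 'tool_pos': array([0.41161559, 0.350506  , 0.10267719]), 'tool_rot': array([ 3.13796677e+00, -4.82260263e-04,  2.01691128e+00]), 'contact_force': array([-0.39232973,  0.20457177,  0.05370241]), 'torque': array([-0.07871024,  0.08448647,  0.05775299]), 'grip_force': 19.999866485595703, 'opening': 0.05170001483566578}
first: [-0.972  0.002 -0.144] [ 0.0011 -0.0005  0.2014] rows 3.4; then 3 x [-0.783  0.576 -0.143]
```

Request:
{"method": "move_arm", "body": {
  "motion": [
    [-0.97,0,-0.15,0,0,0.2014],
    [-0.97,0,-0.15,0,0,0.2014],
    [-0.97,0,-0.15,0,0,0.2014],
    [-0.97,0,-0.15,0,0,0.2014],
    [-0.97,0,-0.15,0,0,0.2014]
  ]
}}

```text
time: 4.92
tool_pos: [0.452, 0.262, 0.1148]
tool_rot: [-3.139, 0.001, 1.385]
contact_force: [0.5, 0.3, 0.3]
opening: 0.0514
grip_force: 20.0
```

Request:
{"method": "move_arm", "body": {
  "motion": [
    [-0.78,0.576,-0.15,0,0,0],
    [-0.78,0.576,-0.15,0,0,0]
  ]
}}

```text
time: 5.18
tool_pos: [0.4952, 0.1737, 0.1306]
tool_rot: [-3.141, 0.001, 1.386]
contact_force: [-0.1, -0.3, -1.0]
opening: 0.0513
grip_force: 20.0
```

Request:
{"method": "move_arm", "body": {
  "motion": [
    [-0.78,0.576,-0.15,0,0,0],
    [-0.78,0.576,-0.15,0,0,0]
  ]
}}

```text
time: 5.42
tool_pos: [0.5376, 0.0856, 0.1457]
tool_rot: [-3.141, 0.0, 1.385]
contact_force: [0.1, -0.6, -0.2]
opening: 0.0514
grip_force: 20.0
```

Request:
{"method": "move_arm", "body": {
  "motion": [
    [-0.78,0.576,-0.15,0,0,0],
    [-0.78,0.576,-0.15,0,0,0],
    [-0.78,0.576,-0.15,0,0,0],
    [-0.78,0.576,-0.15,0,0,0]
  ]
}}

```text
time: 5.92
tool_pos: [0.5782, 0.0012, 0.1602]
tool_rot: [-3.139, -0.0, 1.385]
contact_force: [-0.4, 0.6, -0.6]
opening: 0.0517
grip_force: 20.0
```

```bash
python3 - <<'E'
from h import *
s=robot.observe(); print(s['time'],s['tool_pos'],s['tool_rot'],s['opening'])
c=grab('wrist'); save(c,'w2')
E
```

```text
5.925 [0.57821289 0.00118024 0.16019016] [-3.13937185e+00 -3.65117986e-04  1.38515904e+00] 0.05170112836521796
```

View pics/w2.png

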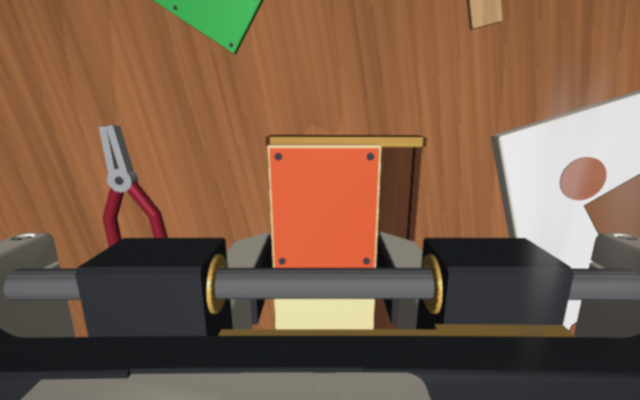

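The held copper plaque (269..380 across, back edge row 147) hides the strip; the stop's brass bar runs (270,141)–(423,141). I back off toward the foot to uncover the strip.

Request:
{"method": "move_arm", "body": {
  "motion": [
    [-0.9,0.05,0,0,0,0],
    [-0.9,0.05,0,0,0,0],
    [-0.9,0.05,0,0,0,0],
    [-0.9,0.05,0,0,0,0]
  ]
}}

```text
time: 6.48
tool_pos: [0.5671, -0.0873, 0.1611]
tool_rot: [-3.141, -0.001, 1.386]
contact_force: [-0.7, -0.2, -0.3]
opening: 0.0519
grip_force: 20.0
```

```bash
python3 - <<'E'
from h import *
s=robot.observe(); print(s['time'],s['tool_pos'],s['tool_rot'],s['opening'])
c=grab('wrist'); save(c,'w3')
hsv=cv2.cvtColor(c['image'],cv2.COLOR_RGB2HSV)
m=(hsv[...,0]>100)&(hsv[...,0]<130)&(hsv[...,1]>100)
for b in blobs(c,m)[:2]:
    print(cv2.boundingRect(b)); q=plane(c,b[:,0],.010)[:,:2]*1000
    print('blue',cv2.minAreaRect(q.astype(np.float32)),cv2.boxPoints(cv2.minAreaRect(q.astype(np.float32))).round(1).tolist())
    x,y,w,h=cv2.boundingRect(b); t=b[:,0][(b[:,0,1]>y+4)&(b[:,0,1]<y+h-6)]
    for side in (t[t[:,0]<x+w/2],t[t[:,0]>=x+w/2]):
        P=plane(c,side,.010)[:,:2]*1000; vx,vy,x0,y0=cv2.fitLine(P.astype(np.float32),cv2.DIST_HUBER,0,.01,.01).ravel(); print(np.degrees(np.arctan2(vy,vx)),x0,y0)
E
```

```text
6.475 [ 0.56708609 -0.08731588  0.16106564] [-3.14106212e+00 -6.76488518e-04  1.38559440e+00] 0.05193665034941316
(319, 38, 42, 105)
blue ((595.5860595703125, -5.683719635009766), (86.81674194335938, 34.93937683105469), 79.38453674316406) [[570.4000244140625, -45.099998474121094], [604.7999877929688, -51.599998474121094], [620.7999877929688, 33.79999923706055], [586.4000244140625, 40.20000076293945]]
79.20811 579.21606 -2.0756085
79.29673 611.15186 -13.753211
```

View pics/w3.png

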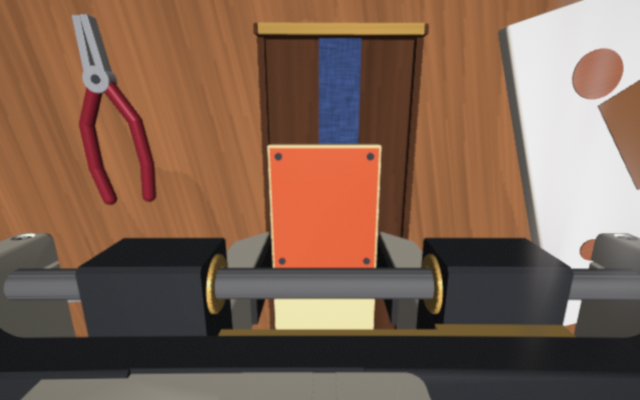

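The strip is visible (319..361, rows 38..143); it meets the stop at about row 38, and the fit gives the head at (0.6036, 0.037), tray axis at -100.75°.

```bash
python3 - <<'E'
from h import *
s=robot.observe(); print(s['tool_pos'])
plan((.5924,-.0219,.08),79.25)
E
```

```text
[ 0.56719224 -0.08719776  0.16109968]
first: [0.688 0.128 0.811] [-0.0001 -0.0002  0.0009] rows 1.7; then 0 x [0.689 0.126 0.811]
```

Request:
{"method": "move_arm", "body": {
  "motion": [
    [0.688,0.128,0,0,0,0.0009],
    [0.688,0.128,0.4,0,0,0.0009],
    [0.688,0.128,0.8,0,0,0.0009],
    [0.688,0.128,0.8,0,0,0.0009],
    [0.688,0.128,0.8,0,0,0.0009]
  ]
}}

```text
time: 7.15
tool_pos: [0.5935, -0.0231, 0.0826]
tool_rot: [3.14, -0.0, 1.382]
contact_force: [0.2, -0.6, -0.7]
opening: 0.0518
grip_force: 20.0
```

```bash
python3 - <<'E'
from h import *
plan((.5924,-.0219,.013),79.25)
E
```

```text
first: [ 0.01  -0.014  0.696] [ 0.0006 -0.0001 -0.0003] rows 1.1; then 0 x [ 0.01  -0.013  0.696]
```

Request:
{"method": "move_arm", "body": {
  "motion": [
    [0.01,-0.01,0.3,0,0,0],
    [0.01,-0.01,0.5,0,0,0],
    [0.01,-0.01,0.64,0,0,0],
    [0.01,-0.01,0.69,0,0,0],
    [0.01,-0.01,0.69,0,0,0],
    [0.01,-0.01,0.69,0,0,0]
  ]
}}

```text
time: 7.9
tool_pos: [0.5924, -0.0226, 0.0131]
tool_rot: [3.14, -0.0, 1.381]
contact_force: [0.6, 0.4, -0.6]
opening: 0.0515
grip_force: 20.0
```

```bash
python3 - <<'E'
from h import *
s=robot.observe(); print(s['tool_rot'])
plan((.5924,-.0219,.0115),79.25)
E
```

```text
[ 3.14004768e+00 -1.34116020e-04  1.38123972e+00]
first: [ 0.007 -0.001  0.016] [ 0.0005 -0.     -0.0006] rows 0.0; then 0 x [ 0.007 -0.001  0.016]
```

Lower, release, lift, and head for brass.

Request:
{"method": "move_arm", "body": {
  "motion": [
    [0.005,0,0.016,0,0,0],
    [0.005,0,0.016,0,0,0],
    [0.005,0,0.016,0,0,0]
  ]
}}

```text
time: 8.28
tool_pos: [0.5924, -0.0221, 0.0112]
tool_rot: [3.14, -0.0, 1.381]
contact_force: [0.1, 0.2, 4.5]
opening: 0.0515
grip_force: 20.0
```

Request:
{"method": "move_arm", "body": {
  "motion": [
    [0,0,0,0,0,0],
    [0,0,0,0,0,0],
    [0,0,0,0,0,0],
    [0,0,0,0,0,0]
  ],
  "fingers": 0.45
}}

```text
time: 8.78
tool_pos: [0.5918, -0.022, 0.0104]
tool_rot: [-3.141, -0.0, 1.381]
contact_force: [-0.6, 0.1, -0.3]
opening: 0.0663
grip_force: 0.0
```

Request:
{"method": "move_arm", "body": {
  "motion": [
    [0,0,-0.2,0,0,0],
    [0,0,-0.6,0,0,0],
    [0,0,-1,0,0,0],
    [0,0,-1,0,0,0]
  ]
}}

```text
time: 9.28
tool_pos: [0.5939, -0.0223, 0.114]
tool_rot: [3.135, -0.0, 1.381]
contact_force: [0.2, -0.8, 0.4]
opening: 0.0666
grip_force: 0.0
```

Request:
{"method": "move_arm", "body": {
  "motion": [
    [-0.5,0,-0.5,0,0,0],
    [-0.5,0,-0.5,0,0,0],
    [-0.5,0,-0.5,0,0,0],
    [-0.5,0,-0.5,0,0,0]
  ]
}}

```text
time: 9.78
tool_pos: [0.5817, -0.0701, 0.1588]
tool_rot: [-3.139, -0.001, 1.382]
contact_force: [-0.5, 0.5, -0.7]
opening: 0.0665
grip_force: 0.0
```

```bash
python3 - <<'E'
from h import *
s=robot.observe(); print(s['time'],s['tool_pos'],s['tool_rot'],s['opening'])
c=grab('wrist'); save(c,'w4')
E
```

```text
9.775 [ 0.58171987 -0.07014792  0.15884528] [-3.13852248e+00 -5.97356455e-04  1.38185615e+00] 0.06653926139608955
```

View pics/w4.png

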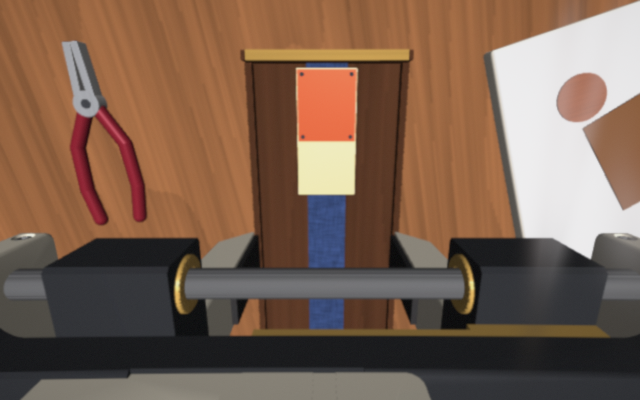

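Copper lies straight on the strip (297..357, rows 68..195), close to the stop bar at row 55. I measure it and plan the way to brass.

```bash
python3 - <<'E'
from h import *
c=grab('wrist'); plaque(c,(327,110),z=.017)
hsv=cv2.cvtColor(c['image'],cv2.COLOR_RGB2HSV)
m=(hsv[...,0]>100)&(hsv[...,0]<130)&(hsv[...,1]>100)
for b in blobs(c,m,(0,0,640,255),20)[:2]:
    q=plane(c,b[:,0],.010)[:,:2]*1000
    print('blue',cv2.boundingRect(b),cv2.boxPoints(cv2.minAreaRect(q.astype(np.float32))).round(1).tolist())
plan((.619,.26,.16),84)
E
```

```text
centre 0.5923 -0.0214 size 107.4 50.8 axis 79.22 HSV +end [  8. 169. 236.] -end [ 27.  59. 239.]
blue (308, 196, 37, 59) [[553.4000244140625, -134.5], [587.5, -140.89999389648438], [598.5999755859375, -82.0], [564.5, -75.5999984741211]]
blue (307, 63, 40, 4) [[586.9000244140625, 37.5], [619.7999877929688, 31.200000762939453], [620.2000122070312, 33.599998474121094], [587.4000244140625, 39.900001525878906]]
first: [ 0.828 -0.064 -0.002] [-0.0008 -0.0002 -0.0267] rows 1.3; then 3 x [ 0.831  0.006 -0.002]
```

Request:
{"method": "move_arm", "body": {
  "motion": [
    [0.83,-0.06,0,0,0,-0.0267],
    [0.83,-0.06,0,0,0,-0.0267]
  ],
  "fingers": 0.6
}}

```text
time: 10.12
tool_pos: [0.5919, 0.0147, 0.1598]
tool_rot: [-3.14, -0.001, 1.468]
contact_force: [0.3, -0.6, 0.7]
opening: 0.0736
grip_force: 0.0
```

Request:
{"method": "move_arm", "body": {
  "motion": [
    [0.83,0,0,0,0,0],
    [0.83,0,0,0,0,0]
  ]
}}

```text
time: 10.38
tool_pos: [0.6006, 0.0973, 0.16]
tool_rot: [-3.141, -0.0, 1.468]
contact_force: [0.3, 0.2, -0.5]
opening: 0.0733
grip_force: 0.0
```

Request:
{"method": "move_arm", "body": {
  "motion": [
    [0.83,0,0,0,0,0],
    [0.83,0,0,0,0,0]
  ]
}}

```text
time: 10.62
tool_pos: [0.6094, 0.1793, 0.1601]
tool_rot: [-3.141, -0.0, 1.468]
contact_force: [0.1, -0.4, -2.2]
opening: 0.0734
grip_force: 0.0
```

Request:
{"method": "move_arm", "body": {
  "motion": [
    [0.6,0,0,0,0,0],
    [0.6,0,0,0,0,0],
    [0.6,0,0,0,0,0],
    [0.6,0,0,0,0,0],
    [0.6,0,0,0,0,0]
  ]
}}

```text
time: 11.25
tool_pos: [0.6163, 0.2349, 0.1608]
tool_rot: [3.141, 0.0, 1.463]
contact_force: [0.4, -1.0, -0.4]
opening: 0.0731
grip_force: 0.0
```

```bash
python3 - <<'E'
from h import *
s=robot.observe(); print(s['time'],s['tool_pos'],s['tool_rot'],s['opening'])
c=grab('wrist'); save(c,'w5')
v=c['image'].max(2); m=cv2.morphologyEx((v>205).astype(np.uint8),cv2.MORPH_OPEN,np.ones((5,5)))
for b in blobs(c,m,amin=500)[:5]:
    M=cv2.boundingRect(b); print(M); plaque(c,(M[0]+M[2]//2,M[1]+M[3]//2))
E
```

```text
11.25 [0.61627325 0.23492894 0.16079026] [3.14149814e+00 6.33504366e-05 1.46346733e+00] 0.07306034380561398
(295, 94, 61, 119)
centre 0.6207 0.2635 size 109.0 50.8 axis 87.84 HSV +end [ 26. 163. 230.] -end [ 27.  66. 231.]
```

View pics/w5.png

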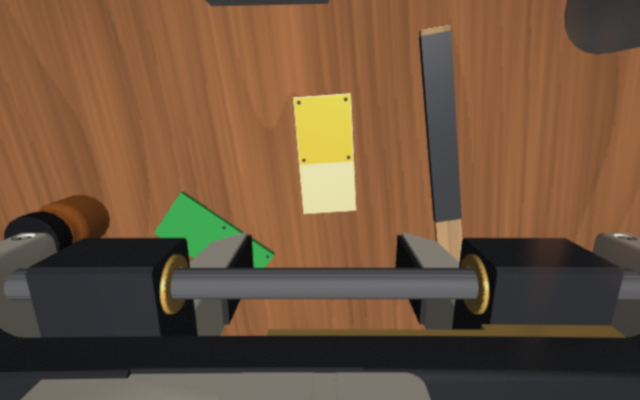

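Brass sits at (325,154), metal end up the picture; the emery stick is well to the right (430..460) and the green look-alike at (215,230) is clear of the fingers.

```bash
python3 - <<'E'
from h import *
plan((.6207,.2635,.065),87.84)
E
```

```text
first: [0.287 0.014 0.958] [ 0.0001  0.     -0.0221] rows 1.6; then 0 x [0.285 0.034 0.958]
```

Request:
{"method": "move_arm", "body": {
  "motion": [
    [0.287,0.014,0.5,0,0,-0.0221],
    [0.287,0.014,0.96,0,0,-0.0221],
    [0.287,0.014,0.96,0,0,-0.0221],
    [0.287,0.014,0.96,0,0,-0.0221],
    [0.287,0.014,0.96,0,0,-0.0221]
  ]
}}

```text
time: 11.92
tool_pos: [0.622, 0.2647, 0.0675]
tool_rot: [3.137, -0.002, 1.534]
contact_force: [0.2, 0.2, -0.7]
opening: 0.0736
grip_force: 0.0
```

```bash
python3 - <<'E'
from h import *
print(robot.observe()['tool_pos']);plan((.6207,.2635,.0065),87.84)
E
```

```text
[0.62203117 0.26468683 0.06747863]
first: [-0.013 -0.016  0.61 ] [ 0.0014 -0.0005  0.0003] rows 1.0; then 0 x [-0.012 -0.013  0.61 ]
```

Request:
{"method": "move_arm", "body": {
  "motion": [
    [-0.01,-0.01,0.3,0,0,0],
    [-0.01,-0.01,0.52,0,0,0],
    [-0.01,-0.01,0.61,0,0,0],
    [-0.01,-0.01,0.61,0,0,0],
    [-0.01,-0.01,0.61,0,0,0],
    [-0.01,-0.01,0.61,0,0,0]
  ]
}}

```text
time: 12.68
tool_pos: [0.6201, 0.2639, 0.0048]
tool_rot: [3.14, -0.001, 1.535]
contact_force: [-0.7, 0.6, -0.6]
opening: 0.0736
grip_force: 0.0
```

```bash
python3 - <<'E'
from h import *
print(robot.observe()['tool_pos']);plan((.6207,.2635,.0015),87.84)
E
```

```text
[0.62005385 0.26390881 0.00477798]
first: [-0.004  0.007  0.033] [ 0.0006 -0.0002  0.0005] rows 0.1; then 0 x [-0.004  0.007  0.033]
```

Request:
{"method": "move_arm", "body": {
  "motion": [
    [0,0,0.033,0,0,0],
    [0,0,0.033,0,0,0],
    [0,0,0.033,0,0,0]
  ]
}}

```text
time: 13.05
tool_pos: [0.6195, 0.2637, 0.0004]
tool_rot: [3.141, -0.0, 1.535]
contact_force: [0.3, -0.1, 0.7]
opening: 0.0735
grip_force: 0.3
```

Request:
{"method": "move_arm", "body": {
  "motion": [
    [0,0,0,0,0,0],
    [0,0,0,0,0,0],
    [0,0,0,0,0,0],
    [0,0,0,0,0,0],
    [0,0,0,0,0,0]
  ],
  "fingers": -0.2
}}

```text
time: 13.68
tool_pos: [0.6195, 0.2637, 0.0004]
tool_rot: [3.141, -0.0, 1.535]
contact_force: [0.6, 0.0, 1.3]
opening: 0.0516
grip_force: 20.0
```

Request:
{"method": "move_arm", "body": {
  "motion": [
    [0,0,-0.3,0,0,0],
    [0,0,-0.8,0,0,0],
    [0,0,-1.0,0,0,0],
    [0,0,-1.0,0,0,0]
  ]
}}

```text
time: 14.18
tool_pos: [0.6203, 0.264, 0.1021]
tool_rot: [3.138, -0.001, 1.535]
contact_force: [0.4, -0.6, -0.2]
opening: 0.0516
grip_force: 20.0
```

```bash
python3 - <<'E'
from h import *
# brass centre: 80 mm beyond copper centre along the tray axis
hd=np.array([.6036,.0371]); d=np.array([-.1865,-.9825]); n=np.array([.9825,-.1865])
t=hd+d*(.0596+.080); print(t)
plan((*t,.12),79.25)
E
```

```text
[ 0.5775646 -0.100057 ]
first: [-0.913 -0.074 -0.046] [ 0.001  -0.0005  0.0482] rows 1.5; then 3 x [-0.914  0.065 -0.045]
```

Request:
{"method": "move_arm", "body": {
  "motion": [
    [-0.91,-0.074,-0.05,0,0,0.0482],
    [-0.91,-0.074,-0.05,0,0,0.0482],
    [-0.91,-0.074,-0.05,0,0,0.0482]
  ]
}}

```text
time: 14.55
tool_pos: [0.6078, 0.1708, 0.1037]
tool_rot: [-3.139, 0.001, 1.38]
contact_force: [-0.2, -0.6, -1.2]
opening: 0.0517
grip_force: 20.0
```

Request:
{"method": "move_arm", "body": {
  "motion": [
    [-0.91,0.065,-0.05,0,0,0],
    [-0.91,0.065,-0.05,0,0,0]
  ]
}}

```text
time: 14.8
tool_pos: [0.5973, 0.0813, 0.109]
tool_rot: [-3.139, 0.0, 1.383]
contact_force: [0.3, 1.0, 0.3]
opening: 0.0515
grip_force: 20.0
```

Request:
{"method": "move_arm", "body": {
  "motion": [
    [-0.91,0.065,-0.05,0,0,0],
    [-0.91,0.065,-0.05,0,0,0]
  ]
}}

```text
time: 15.05
tool_pos: [0.587, -0.0097, 0.1142]
tool_rot: [-3.14, 0.0, 1.382]
contact_force: [-0.0, 0.6, 0.6]
opening: 0.0519
grip_force: 20.0
```

Request:
{"method": "move_arm", "body": {
  "motion": [
    [-0.91,0.065,-0.05,0,0,0],
    [-0.91,0.065,-0.05,0,0,0],
    [-0.91,0.065,-0.05,0,0,0],
    [-0.91,0.065,-0.05,0,0,0],
    [-0.91,0.065,-0.05,0,0,0]
  ]
}}

```text
time: 15.68
tool_pos: [0.577, -0.0971, 0.1198]
tool_rot: [-3.141, -0.001, 1.385]
contact_force: [-0.4, 0.1, -1.0]
opening: 0.0517
grip_force: 20.0
```

```bash
python3 - <<'E'
from h import *
print(robot.observe()['tool_pos']);plan((.5776,-.1001,.04),79.25,5)
E
```

```text
[ 0.57704758 -0.09713184  0.11984608]
first: [-0.029  0.012  0.798] [-0.0003  0.0276  0.0006] rows 1.3; then 0 x [-0.098  0.011  0.793]
```

Request:
{"method": "move_arm", "body": {
  "motion": [
    [-0.03,0.012,0.3,0,0.0276,0.0006],
    [-0.03,0.012,0.6,0,0.0276,0.0006],
    [-0.03,0.012,0.8,0,0.0276,0.0006],
    [-0.03,0.012,0.8,0,0.0276,0.0006],
    [-0.03,0.012,0.8,0,0.0276,0.0006],
    [-0.03,0.012,0.8,0,0.0276,0.0006]
  ]
}}

```text
time: 16.42
tool_pos: [0.5784, -0.1019, 0.0415]
tool_rot: [3.14, -0.086, 1.382]
contact_force: [0.1, -0.3, -0.1]
opening: 0.0518
grip_force: 20.0
```

```bash
python3 - <<'E'
from h import *
s=robot.observe();print(s['tool_pos'],s['tool_rot']);plan((.5776,-.1001,.017),79.25,5)
E
```

```text
[ 0.57836818 -0.10189591  0.04147125] [ 3.13954164 -0.08647351  1.38200984]
first: [-0.005 -0.011  0.245] [ 0.0007  0.0003 -0.0004] rows 0.4; then 0 x [-0.005 -0.011  0.245]
```

Request:
{"method": "move_arm", "body": {
  "motion": [
    [-0.005,-0.01,0.12,0,0,0],
    [-0.005,-0.01,0.2,0,0,0],
    [-0.005,-0.01,0.24,0,0,0],
    [-0.005,-0.01,0.24,0,0,0],
    [-0.005,-0.01,0.24,0,0,0]
  ]
}}

```text
time: 17.05
tool_pos: [0.577, -0.1003, 0.0165]
tool_rot: [3.141, -0.087, 1.381]
contact_force: [0.6, 0.1, -0.8]
opening: 0.0516
grip_force: 20.0
```

```bash
python3 - <<'E'
from h import *
s=robot.observe();print(s['tool_pos'],s['tool_rot'],s['contact_force']);plan((.5776,-.1001,.0152),79.25,5)
E
```

```text
[ 0.57704922 -0.10034205  0.01647813] [ 3.14140093 -0.08676149  1.38125066] [ 0.57094661  0.13402192 -0.82653183]
first: [0.002 0.005 0.013] [ 0.0001  0.0002 -0.0006] rows 0.0; then 0 x [0.002 0.005 0.013]
```

Request:
{"method": "move_arm", "body": {
  "motion": [
    [0,0.005,0.015,0,0,0],
    [0,0.005,0.015,0,0,0],
    [0,0.005,0.015,0,0,0]
  ]
}}

```text
time: 17.42
tool_pos: [0.5776, -0.1003, 0.0151]
tool_rot: [3.141, -0.087, 1.381]
contact_force: [-0.6, -0.8, 1.5]
opening: 0.0514
grip_force: 20.0
```

Request:
{"method": "move_arm", "body": {
  "motion": [
    [0,0,0,0,0,0],
    [0,0,0,0,0,0],
    [0,0,0,0,0,0],
    [0,0,0,0,0,0]
  ],
  "fingers": 0.45
}}

```text
time: 17.92
tool_pos: [0.5774, -0.1002, 0.0148]
tool_rot: [-3.141, -0.087, 1.381]
contact_force: [0.5, -0.2, -0.4]
opening: 0.0666
grip_force: 0.0
```

Request:
{"method": "move_arm", "body": {
  "motion": [
    [0,0,-0.2,0,0,0],
    [0,0,-0.6,0,0,0],
    [0,0,-1,0,-0.0276,0],
    [0,0,-1,0,-0.0276,0]
  ]
}}

```text
time: 18.42
tool_pos: [0.5779, -0.1086, 0.118]
tool_rot: [3.135, 0.001, 1.383]
contact_force: [0.1, 0.8, -0.2]
opening: 0.0665
grip_force: 0.0
```

Request:
{"method": "move_arm", "body": {
  "motion": [
    [-0.6,0,-0.5,0,0,0],
    [-0.6,0,-0.5,0,0,0],
    [-0.6,0,-0.5,0,0,0],
    [-0.6,0,-0.5,0,0,0]
  ]
}}

```text
time: 18.92
tool_pos: [0.5638, -0.1665, 0.1628]
tool_rot: [-3.139, -0.001, 1.382]
contact_force: [-0.6, 0.1, 0.0]
opening: 0.0666
grip_force: 0.0
```

```bash
python3 - <<'E'
from h import *
s=robot.observe(); print(s['time'],s['tool_pos'],s['tool_rot'],s['opening'])
c=grab('wrist'); save(c,'w6')
E
```

```text
18.925 [ 0.56382827 -0.16649167  0.16275825] [-3.13861691e+00 -1.44858347e-03  1.38164892e+00] 0.06658922781254623
```

View pics/w6.png

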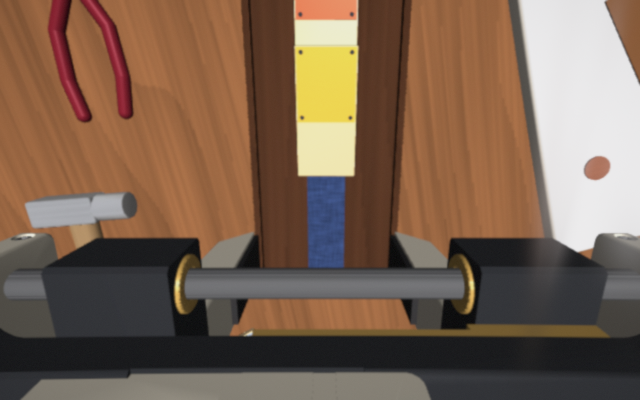

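Brass lies straight over copper's tail (295..358, rows 45..176), a pale copper tail band showing at rows 20–45 and blue strip below the brass tail. On to silver.

```bash
python3 - <<'E'
from h import *
c=grab('wrist')
hd=np.array([.6036,.0371]); d=np.array([-.1865,-.9825]); n=np.array([.9825,-.1865])
for nm,px,z in (('tail',[(298,176),(355,176)],.017),('back',[(295,45),(358,45)],.0265)):
    q=plane(c,px,z)[:,:2].mean(0)-hd; print(nm,q@d,q@n)
plan((.452,-.385,.16),116)
E
```

```text
tail 0.19583954518569263 0.0007043769880021325
back 0.0862207719270373 0.0005385363920405923
first: [-0.786 -0.23   0.01 ] [-0.0007 -0.0006 -0.2044] rows 3.4; then 2 x [-0.491 -0.655  0.01 ]
```

Request:
{"method": "move_arm", "body": {
  "motion": [
    [-0.786,-0.23,0,0,0,-0.2044],
    [-0.786,-0.23,0,0,0,-0.2044],
    [-0.786,-0.23,0,0,0,-0.2044],
    [-0.786,-0.23,0,0,0,-0.2044],
    [-0.786,-0.23,0,0,0,-0.2044]
  ],
  "fingers": 0.6
}}

```text
time: 19.65
tool_pos: [0.5271, -0.2397, 0.1637]
tool_rot: [-3.141, -0.001, 2.023]
contact_force: [0.2, 0.7, -0.1]
opening: 0.0735
grip_force: 0.0
```

Request:
{"method": "move_arm", "body": {
  "motion": [
    [-0.49,-0.655,0,0,0,0],
    [-0.49,-0.655,0,0,0,0]
  ]
}}

```text
time: 19.9
tool_pos: [0.4886, -0.3148, 0.164]
tool_rot: [-3.141, -0.0, 2.02]
contact_force: [0.5, 1.1, -1.0]
opening: 0.0734
grip_force: 0.0
```

Request:
{"method": "move_arm", "body": {
  "motion": [
    [-0.49,-0.655,0,0,0,0],
    [-0.49,-0.655,0,0,0,0],
    [-0.49,-0.655,0,0,0,0],
    [-0.49,-0.655,0,0,0,0],
    [-0.49,-0.655,0,0,0,0]
  ]
}}

```text
time: 20.52
tool_pos: [0.453, -0.3845, 0.1645]
tool_rot: [3.141, -0.0, 2.025]
contact_force: [0.2, 0.3, 0.7]
opening: 0.0735
grip_force: 0.0
```

```bash
python3 - <<'E'
from h import *
s=robot.observe(); print(s['time'],s['tool_pos'],s['tool_rot'],s['opening'])
c=grab('wrist'); save(c,'w7')
v=c['image'].max(2); m=cv2.morphologyEx((v>205).astype(np.uint8),cv2.MORPH_OPEN,np.ones((5,5)))
for b in blobs(c,m,amin=500)[:5]:
    M=cv2.boundingRect(b); print(M); plaque(c,(M[0]+M[2]//2,M[1]+M[3]//2))
E
```

```text
20.525 [ 0.4530335  -0.38451231  0.16450858] [ 3.14131773e+00 -4.29635691e-04  2.02509922e+00] 0.07352665947952483
(296, 112, 63, 115)
centre 0.4493 -0.3713 size 108.6 51.2 axis 110.21 HSV +end [106.  23. 223.] -end [ 26.  65. 235.]
```

View pics/w7.png

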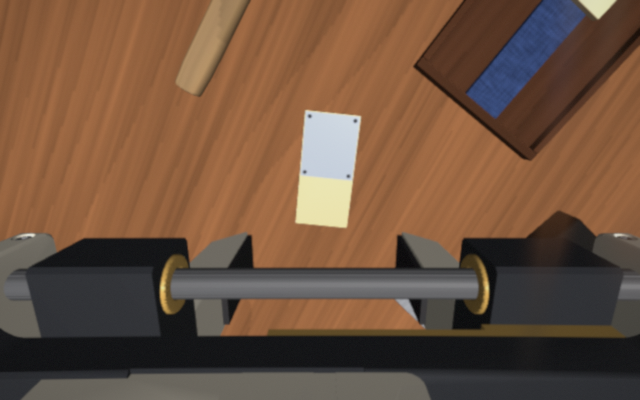

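Silver sits at (328,168), metal end up; the hammer handle (190,90), tray corner (530,155) and bench block edge (412,310) are all clear of the finger spots.

```bash
python3 - <<'E'
from h import *
plan((.4493,-.3713,.07),110.21)
E
```

```text
first: [0.136 0.026 0.945] [ 0.0001 -0.0001  0.0323] rows 1.5; then 0 x [0.138 0.012 0.945]
```

Request:
{"method": "move_arm", "body": {
  "motion": [
    [0.136,0.026,0.5,0,0,0.0323],
    [0.136,0.026,0.945,0,0,0.0323],
    [0.136,0.026,0.945,0,0,0.0323],
    [0.136,0.026,0.945,0,0,0.0323],
    [0.136,0.026,0.945,0,0,0.0323]
  ]
}}

```text
time: 21.2
tool_pos: [0.4496, -0.3736, 0.0721]
tool_rot: [3.14, 0.004, 1.922]
contact_force: [-0.2, 0.1, -0.1]
opening: 0.0737
grip_force: 0.0
```

```bash
python3 - <<'E'
from h import *
print(robot.observe()['tool_pos']);plan((.4493,-.3713,.0065),110.21)
E
```

```text
[ 0.44963523 -0.37355651  0.07214471]
first: [0.025 0.004 0.656] [ 0.0005  0.0011 -0.0004] rows 1.1; then 0 x [0.022 0.005 0.656]
```

Request:
{"method": "move_arm", "body": {
  "motion": [
    [0.01,0,0.3,0,0,0],
    [0.01,0,0.56,0,0,0],
    [0.01,0,0.65,0,0,0],
    [0.01,0,0.65,0,0,0],
    [0.01,0,0.65,0,0,0],
    [0.01,0,0.65,0,0,0]
  ]
}}

```text
time: 21.95
tool_pos: [0.4487, -0.3721, 0.006]
tool_rot: [3.141, 0.002, 1.922]
contact_force: [0.2, -0.3, -0.7]
opening: 0.0735
grip_force: 0.0
```

```bash
python3 - <<'E'
from h import *
print(robot.observe()['tool_pos']);plan((.4493,-.3713,.0015),110.21)
E
```

```text
[ 0.44870282 -0.37213206  0.00603195]
first: [0.006 0.008 0.045] [ 0.0002  0.0005 -0.0005] rows 0.1; then 0 x [0.006 0.008 0.045]
```

Request:
{"method": "move_arm", "body": {
  "motion": [
    [0.006,0,0.04,0,0,0],
    [0.006,0,0.04,0,0,0],
    [0.006,0,0.04,0,0,0]
  ]
}}

```text
time: 22.32
tool_pos: [0.448, -0.371, 0.0009]
tool_rot: [-3.142, -0.0, 1.922]
contact_force: [0.4, -0.1, 0.3]
opening: 0.0735
grip_force: 0.0
```

Request:
{"method": "move_arm", "body": {
  "motion": [
    [0,0,0,0,0,0],
    [0,0,0,0,0,0],
    [0,0,0,0,0,0],
    [0,0,0,0,0,0],
    [0,0,0,0,0,0]
  ],
  "fingers": -0.2
}}

```text
time: 22.95
tool_pos: [0.448, -0.371, 0.001]
tool_rot: [3.142, -0.0, 1.922]
contact_force: [-0.3, -0.9, 0.1]
opening: 0.0513
grip_force: 20.0
```

Request:
{"method": "move_arm", "body": {
  "motion": [
    [0,0,-0.3,0,0,0],
    [0,0,-0.8,0,0,0],
    [0,0,-1.0,0,0,0],
    [0,0,-1.0,0,0,0]
  ]
}}

```text
time: 23.45
tool_pos: [0.4487, -0.3718, 0.1025]
tool_rot: [3.14, 0.003, 1.922]
contact_force: [0.7, 0.0, 0.5]
opening: 0.0515
grip_force: 20.0
```

```bash
python3 - <<'E'
from h import *
hd=np.array([.6036,.0371]); d=np.array([-.1865,-.9825])
t=hd+d*.219; print(t)
plan((*t,.11),79.25)
E
```

```text
[ 0.5627565 -0.1780675]
first: [ 0.475  0.579 -0.026] [0.0007 0.0009 0.1715] rows 2.9; then 2 x [ 0.705  0.253 -0.025]
```

Request:
{"method": "move_arm", "body": {
  "motion": [
    [0.475,0.579,-0.1,0,0,0.1715],
    [0.475,0.579,-0.1,0,0,0.1715],
    [0.475,0.579,-0.1,0,0,0.1715],
    [0.475,0.579,-0.1,0,0,0.1715]
  ]
}}

```text
time: 23.95
tool_pos: [0.4855, -0.3058, 0.1094]
tool_rot: [-3.139, -0.001, 1.385]
contact_force: [-0.2, 0.1, -0.4]
opening: 0.0517
grip_force: 20.0
```

Request:
{"method": "move_arm", "body": {
  "motion": [
    [0.7,0.253,0,0,0,0],
    [0.7,0.253,0,0,0,0]
  ]
}}

```text
time: 24.2
tool_pos: [0.5245, -0.24, 0.1099]
tool_rot: [-3.14, -0.002, 1.389]
contact_force: [0.0, -0.4, -0.6]
opening: 0.0513
grip_force: 20.0
```

Request:
{"method": "move_arm", "body": {
  "motion": [
    [0.7,0.253,0,0,0,0],
    [0.7,0.253,0,0,0,0],
    [0.7,0.253,0,0,0,0],
    [0.7,0.253,0,0,0,0],
    [0.7,0.253,0,0,0,0]
  ]
}}

```text
time: 24.82
tool_pos: [0.5613, -0.1798, 0.1109]
tool_rot: [-3.141, 0.0, 1.382]
contact_force: [0.2, 0.3, -0.8]
opening: 0.0516
grip_force: 20.0
```

```bash
python3 - <<'E'
from h import *
print(robot.observe()['tool_pos']);plan((.5628,-.1781,.04),79.25,5)
E
```

```text
[ 0.56126375 -0.17977045  0.11089383]
first: [0.019 0.012 0.709] [-0.0001  0.0278 -0.0004] rows 1.1; then 0 x [-0.043  0.012  0.708]
```

Request:
{"method": "move_arm", "body": {
  "motion": [
    [0.019,0.012,0.3,0,0.0278,-0.0004],
    [0.019,0.012,0.6,0,0.0278,-0.0004],
    [0.019,0.012,0.7,0,0.0278,-0.0004],
    [0.019,0.012,0.7,0,0.0278,-0.0004],
    [0.019,0.012,0.7,0,0.0278,-0.0004],
    [0.019,0.012,0.7,0,0.0278,-0.0004]
  ]
}}

```text
time: 25.58
tool_pos: [0.564, -0.177, 0.0421]
tool_rot: [3.14, -0.087, 1.385]
contact_force: [0.6, 0.1, -0.5]
opening: 0.0515
grip_force: 20.0
```

```bash
python3 - <<'E'
from h import *
s=robot.observe();print(s['tool_pos'],s['tool_rot']);plan((.5628,-.1781,.0175),79.25,5)
E
```

```text
[ 0.56402511 -0.17699502  0.04213642] [ 3.13961457 -0.08682358  1.38491673]
first: [-0.034 -0.01   0.244] [0.0006 0.0001 0.0006] rows 0.4; then 0 x [-0.035 -0.01   0.244]
```

Request:
{"method": "move_arm", "body": {
  "motion": [
    [-0.03,-0.01,0.12,0,0,0],
    [-0.03,-0.01,0.2,0,0,0],
    [-0.03,-0.01,0.24,0,0,0],
    [-0.03,-0.01,0.24,0,0,0],
    [-0.03,-0.01,0.24,0,0,0]
  ]
}}

```text
time: 26.2
tool_pos: [0.5623, -0.1775, 0.0168]
tool_rot: [3.141, -0.087, 1.384]
contact_force: [-0.3, 1.0, -0.6]
opening: 0.0514
grip_force: 20.0
```

```bash
python3 - <<'E'
from h import *
s=robot.observe();print(s['tool_pos'],s['tool_rot'],s['contact_force']);plan((.5628,-.1781,.0158),79.25,5)
E
```

```text
[ 0.56232975 -0.17749876  0.01675191] [ 3.14147656 -0.08740069  1.38443277] [-0.31310413  0.98804347 -0.62884546]
first: [-0.006  0.006  0.009] [ 0.     -0.      0.0004] rows 0.0; then 0 x [-0.006  0.006  0.009]
```

Request:
{"method": "move_arm", "body": {
  "motion": [
    [0,0.005,0.01,0,0,0],
    [0,0.005,0.01,0,0,0],
    [0,0.005,0.01,0,0,0]
  ]
}}

```text
time: 26.58
tool_pos: [0.5628, -0.1775, 0.0159]
tool_rot: [3.141, -0.087, 1.384]
contact_force: [-0.3, 0.5, 0.4]
opening: 0.052
grip_force: 20.0
```

Request:
{"method": "move_arm", "body": {
  "motion": [
    [0,0,0,0,0,0],
    [0,0,0,0,0,0],
    [0,0,0,0,0,0],
    [0,0,0,0,0,0]
  ],
  "fingers": 0.45
}}

```text
time: 27.08
tool_pos: [0.5627, -0.1775, 0.0158]
tool_rot: [-3.142, -0.087, 1.384]
contact_force: [-0.5, -0.4, -0.5]
opening: 0.0665
grip_force: 0.0
```

Request:
{"method": "move_arm", "body": {
  "motion": [
    [0,0,-0.2,0,0,0],
    [0,0,-0.6,0,0,0],
    [0,0,-1,0,-0.0276,0],
    [0,0,-1,0,-0.0276,0]
  ]
}}

```text
time: 27.58
tool_pos: [0.5632, -0.1861, 0.119]
tool_rot: [3.135, 0.002, 1.386]
contact_force: [0.0, 0.2, 0.4]
opening: 0.0664
grip_force: 0.0
```

Request:
{"method": "move_arm", "body": {
  "motion": [
    [-0.5,0,-0.9,0,0,0],
    [-0.5,0,-0.9,0,0,0],
    [-0.5,0,-0.9,0,0,0],
    [-0.5,0,-0.9,0,0,0],
    [-0.5,0,-0.9,0,0,0]
  ]
}}

```text
time: 28.2
tool_pos: [0.5512, -0.2343, 0.2034]
tool_rot: [-3.138, -0.002, 1.385]
contact_force: [0.2, 0.2, -0.4]
opening: 0.0666
grip_force: 0.0
```

```bash
python3 - <<'E'
from h import *
s=robot.observe(); print(s['time'],s['tool_pos'],s['tool_rot'],s['opening'])
c=grab('wrist'); save(c,'w8')
E
```

```text
28.2 [ 0.55122249 -0.23433338  0.20344315] [-3.13825670e+00 -2.28567746e-03  1.38504551e+00] 0.06663326598509586
```

View pics/w8.png

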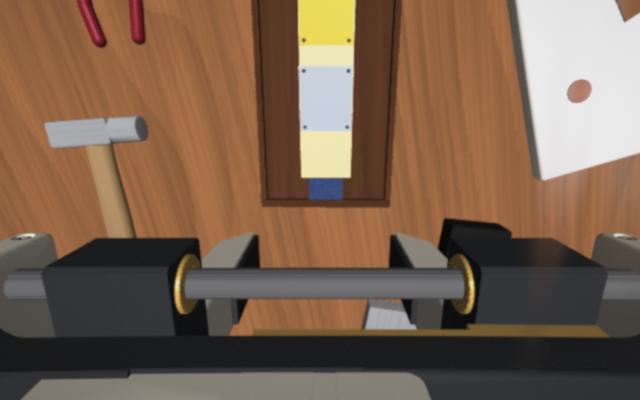

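Silver lies straight over brass's tail (300..353, rows 66..178), with a pale brass tail band at rows 44–66 and its own tail 25 mm or so short of the foot rim. All is as wanted.

```bash
python3 - <<'E'
from h import *
c=grab('wrist')
hd=np.array([.6036,.0371]); d=np.array([-.1865,-.9825]); n=np.array([.9825,-.1865])
for nm,px,z in (('tail',[(302,178),(351,178)],.017),('back',[(299,66),(355,66)],.0265)):
    q=plane(c,px,z)[:,:2].mean(0)-hd; print(nm,q@d,q@n)
print(robot.hand_in())
E
```

```text
tail 0.2750902703555437 0.0012511472546996956
back 0.16630682138141828 0.00122131463175086
the job is handed in; nothing more can be done
None
```

The copper, brass and silver plaques are shingled straight along the strip, metal ends toward the head stop with every swatch showing. I measured a copper gap of about 5 mm and laps of about 28 and 30 mm, and handed the job in at about 28 s; it returned no verdict.

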